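# Tip one kind of fitting out of a divided turntable dish

## Robot

A 6-joint arm with a two-finger parallel gripper is mounted at the origin on a cart in front of the work surface, level with it; the furniture and walls round the work are solid. World frame = base frame: x ahead of the robot, y to its left, z up, the work surface at z = 0. Lengths are in m, angles in rad, forces in N, time in s.
With the tool pointing down it reaches from about 0.375 to 0.825 m from the base axis. Payload 5.5 kg.
Tool frame: the origin (TCP) lies on the front face of the gripper's body, between the roots of the fingers; the fingertips stand 73 mm ahead of it and the grasp point (between the pads) lies 54 mm ahead of it; z points along the fingers, y is the line along which they close (so a half turn about z gives the same grasp; the last joint's range is limited). The gripper opens to 85 mm and grips with 20 to 120 N. Pads are 22 mm wide; open, the fingers measure 114 mm over their backs; the gripper's body (76 mm by 85 mm) begins 54 mm behind the grasp point. The pads swing forward as they close: fully open they stand 13 mm farther back than shut.
Start: joints at [1.265, 0.314, -0.047, 1.21, 0, 1.571], TCP at [0.181, 0.572, 0.304] pointing down, gripper open.
Joint ranges: [-2.67, 2.67], [-0.69, 1.73], [-1.03, 1.25], [-2.08, 2.16], [-1.42, 1.45], [-3.14, 3.14]. Speed limits (rad/s): [2.39, 2.39, 3.01, 3.14, 3.14, 3.14].

## Interface

Orientations are given as a unit quaternion [w, x, y, z].
In Python, from plant import ctrl gives the robot as it stands. The module is installed in compiled form; this text tells all that it offers.
- The arm moves only by the tool move_arm, never from a script. Its arguments are lists of equal length, an entry for each row: "dp": the shift along the world's x, y, z in mm, a list of three; "delta_rot": the turn, a rotation vector about the world's x, y, z in rad, a list of three; "fingers": the closure, from -1 (fully open) to 1 (shut), so that 0 is half open. A call has 1 to 20 rows; each row shifts and turns the commanded pose from where the row before left it; what a row does not reach is not made up. A row lasts 1/10 s, in which the tool goes at most 50 mm and 8.59 degrees, less where a joint would pass 70% of its speed; a pose out of reach is approached as far as the arm can. A call with a gripper value outside its range is refused whole. The fingers move at their own pace and stop on an object; "newtons" is the grip in N (left out, the last holds). Time passes only in rows, so rows that do not move let the fingers close. It gives the time, the measured TCP pose, the force, the opening and the grip force at its end, in the units of the state.
- ctrl.get_state(): the state, without advancing time (a new reading comes with each control period).
- ctrl.get_image(name): name is "side" or "top"; returns a dict with "image" (480x640x3 uint8, red, green, blue), "fx", "fy", "cx", "cy" (pixels), "view" (4x4, takes a point from world to camera coordinates). Camera axes: x right, y up, looking along -z (the intrinsics and any distortion apply to the point x, -y, -z); pixel columns grow to the right and rows downward; lengths in m; the calibration is good to about 2 mm. A picture is of the moment at which its call begins. There is no depth.
- ctrl.close_job(): hands the job in; it is judged then, once.
Trained networks look in the newest picture that a camera, given by its name, has taken for a name from the list of things; names that differ only in an ending like _2 or _b are one class to them, and where a whole thing is asked for, a point or a joint stands for the part that bears it (a point fixed in the world has none). Each returns a list of dicts, best first, with "p" (0 to 1); they miss things now and then, are a little off and sometimes report something else, mostly with a low value. They report only what shows in the picture. A call takes as long as a camera call. They do not tell look-alikes from the thing itself.
- ctrl.outline_of(camera, query): "pixels" (480x640 bool, what is visible of it) and "centre" ([row, column] in pixels, amid what is visible of it).
- ctrl.place_of(camera, query): "centre" ([row, column] in pixels: a listed point, or the origin of a listed thing).
The state is a dict: "t": time; "joint_pos": joint angles; "dq": joint speeds; "joint_torque": joint torques, N m; "tcp_pos": TCP position; "orientation": TCP orientation; "wrist_force": force on the tool from outside, world axes, zero at the start; "moment": the same for the moment, N m; "width": opening from 0.0 (shut) to 1.0 (fully open); "gripper_force": force on a finger pad.
Only numpy, scipy, OpenCV 4.12 (cv2) and the standard library are available. Lean on these libraries where they do the work, as an engineer would, in place of code of your own. Each camera call takes 0.05 s, during which the arm holds its last target. There are 200 camera calls.

## Task

The white divided dish on the tilting stand holds a grey hose fitting on one side of its divider and a white one on the other. Turn the dish by its orange fin until the grey fitting's side squarely faces the blue tray, then raise the red handle so that only the grey fitting slides out into the tray, and lower the cradle fully back to level. The white fitting must stay in the dish; do not touch either fitting with the gripper, and leave the tin, valve and tape roll beside the stand where they are.

Things in the scene. Friction and masses are not known exactly. Their poses are not given: they have to be found in the camera images.
- stand: Fixed grey bench stand, about 330 x 190 mm. Origin on the worktop under the dish's turning axis (cradle level); z up, -x points from the dish to the blue tray (the tipping direction), +x to the red handle, y is parallel to the tipping hinge. The hinge line lies 80 mm from the origin toward -x, 78 mm above the worktop.
- tray (a point): Centre of the floor (7 mm above the worktop) of the blue open catch tray, which is part of the stand: 152 x 182 mm inside, walls 45 mm high; 155 mm from the stand's origin toward its -x. Axes as the stand's.
- cradle (a joint): Tipping angle of the aluminium cradle (rad): 0 = level, resting on its rubber feet; grows to its stop at 1.4 as the red handle is lifted and carried over toward the tray. It has friction: it stays where it is left, up or down. Lifting it at the handle takes about 6 N.
- handle (a point): Middle of the red round handle bar, 12 mm thick, 100 mm long, along the stand's y, free all round. Cradle level: 127 mm from the dish axis toward the stand's +x, 123 mm above the worktop; 207 mm behind and 45 mm above the hinge line, about which it moves on an arc. The bar may turn between the fingers, so the gripper can keep pointing down.
- dish (a joint): Turning angle of the dish on the cradle (rad), positive counter-clockwise seen from above; at 0 the divider lies along the stand's x and the dish's own axes equal the stand's. Limits -3.6 and 3.6, light friction (0.06 N m), stays where left, also when tipped.
- dish_grip (a point): Point on the dish's turning axis in its upright orange fin, 13 mm below the fin's top; the height to grip. The fin is 46 mm long (along the dish's own x, the divider), 10 mm thick (its y) and ends 60 mm above the dish floor (the point is 47 mm above the floor). Fingertips kept more than 24 mm above the dish floor clear the fittings. Axes are the dish's own.
- dish_floor (a point): Centre of the inner floor (116 mm across) of the shallow white dish; rim 154 mm across, sloping up 10 mm. A divider 5 mm thick, 24 mm high along the dish's x makes compartments on its +y and -y sides. Tipped to 1.2 or more, the compartment facing the tray empties over the rim; what lies behind the divider stays if it is square to the tipping direction (within 0.3 rad). Axes: the dish's.
- grey_fitting_centre (a point): Centre of the grey T-shaped hose fitting with a blue collar (34 x 36 x 22 mm, 18 g), lying in one compartment (either one), half-way up.
- white_fitting_centre (a point): Centre of the white T-shaped hose fitting with a blue collar (38 x 36 x 22 mm, 18 g), lying in the other compartment, half-way up.
- flux_tin: White flux tin with a green lid, 44 mm across, 21 mm high, stands beside the stand; origin at the centre of its underside. Leave it.
- solenoid_valve: Solenoid valve, black and white, 86 x 32 x 49 mm, lies beside the stand; origin at its underside. Leave it.
- tape_yellow: Roll of yellow tape lying flat on the worktop next to the stand, on the side away from the robot, 96 mm across, 18 mm high; origin at its underside. Leave it.
Not all that is in view belongs to the job. What is shaped like the part that bears grey_fitting_centre but pink or yellow is not meant.

How it is judged:
On the way, in this order (a step that is already met when the one before it is completed fails the run):
1. with the cradle level, the dish is turned so that the grey fitting's compartment faces the tray (divider square to the tipping direction within 0.4 rad), both fittings in the dish (value of joint cradle below 0.15 rad and angle between the y axis of dish_grip and the x axis of stand, either way round below 0.4 rad and x of grey_fitting_centre in the frame of stand below -0.01 m and distance between grey_fitting_centre and dish_floor below 0.085 m), for 0.1 s.
2. with the cradle tipped, the grey fitting has slid into the tray (value of joint cradle above 0.4 rad and distance between white_fitting_centre and dish_floor below 0.085 m and x of grey_fitting_centre in the frame of tray between -0.078 and 0.078 m and y of grey_fitting_centre in the frame of tray between -0.092 and 0.092 m and z of grey_fitting_centre in the frame of tray below 0.04 m), for 0.1 s.
At the end, for the whole second after the job is handed in: The grey fitting lies in the blue tray, the white fitting is still in the dish (its centre within 85 mm of the dish floor's centre), and the cradle is back level (within 0.06 rad) (value of joint cradle below 0.06 rad and x of grey_fitting_centre in the frame of tray between -0.078 and 0.078 m and y of grey_fitting_centre in the frame of tray between -0.092 and 0.092 m and z of grey_fitting_centre in the frame of tray below 0.04 m and distance between white_fitting_centre and dish_floor below 0.085 m and z of white_fitting_centre in the frame of dish_floor above 0 m); the robot touches nothing.
It fails at once if the white fitting leaves the dish (distance between white_fitting_centre and dish_floor above 0.1 m).
It fails at once if the gripper handles a fitting (over 1.5 N) (contact force between the fingers and grey_fitting above 1.5 N or contact force between the fingers and white_fitting above 1.5 N).
It fails at once if the tin, the valve or the tape roll is moved by more than 30 mm (distance of any of flux_tin, solenoid_valve, tape_yellow from where it was at the start of the episode above 0.03 m).
It also fails if it takes over 69 s, if anything falls off the work surface, if the arm or the gripper's body presses on something with over 40 N, if the wrist force passes 120 N, or if a joint passes its speed limit or range.

## Working session

There is one attempt and no reset: what is moved stays moved. The work goes in short steps, Python scripts to look and compute and a tool call to move; the robot and the scene stay as the last step left them, time stands still between calls to the robot, and variables do not carry over. Pictures are saved under pics/ and viewed, at most 10 in all, crops included, and the job is handed in when it is done.

Besides the shell and the picture viewer there is one more tool, called after ">>>" as name(argument=value, ...) on one line, values as JSON. move_arm: Moves the arm, as the interface text tells. Its arguments: {"type":"object","properties":{"dp":{"type":"array","items":{"type":"array","items":{"type":"number"}}},"delta_rot":{"type":"array","items":{"type":"array","items":{"type":"number"}}},"fingers":{"type":"array","items":{"type":"number"}},"newtons":{"type":"number"}},"required":["dp","delta_rot","fingers"]}

```bash
mkdir -p pics
cat > h.py <<'E'
import numpy as np, cv2
from plant import ctrl
def ray(im,rc):
    V=np.array(im["view"]);R=V[:3,:3];o=-R.T@V[:3,3]
    d=np.array([(rc[1]-im["cx"])/im["fx"],-(rc[0]-im["cy"])/im["fy"],-1.])
    return o,R.T@d
def atz(im,rc,z):
    o,d=ray(im,rc);return o+d*(z-o[2])/d[2]
def proj(im,p):
    V=np.array(im["view"]);c=V[:3,:3]@np.array(p)+V[:3,3]
    return [im["cy"]-im["fy"]*c[1]/-c[2], im["cx"]+im["fx"]*c[0]/-c[2]]
def tri(a,ra,b,rb):
    o1,d1=ray(a,ra);o2,d2=ray(b,rb)
    s=np.linalg.lstsq(np.c_[d1,-d2],o2-o1,rcond=None)[0]
    p,q=o1+d1*s[0],o2+d2*s[1];return (p+q)/2,np.linalg.norm(p-q)
E
python3 - <<'E'
from h import *
ims={}
for c in("side","top"):
    im=ims[c]=ctrl.get_image(c);cv2.imwrite(f"pics/{c}0.png",im["image"][:,:,::-1])
    print(c,[k for k in im if k not in("image",)],(-np.array(im["view"])[:3,:3].T@np.array(im["view"])[:3,3]).round(3))
for q in["stand","tray","handle","dish_grip","dish_floor","grey_fitting_centre","white_fitting_centre","flux_tin","solenoid_valve","tape_yellow"]:
    r={}
    for c in ims:
        l=ctrl.place_of(c,q);r[c]=l
        print(q,c,[(np.round(x["centre"],1).tolist(),round(x["p"],2)) for x in l[:3]])
    if r["side"] and r["top"]:
        p,e=tri(ims["side"],r["side"][0]["centre"],ims["top"],r["top"][0]["centre"]);print("   ",p.round(4),e.round(4))
print(ctrl.get_state())
E
```

```text
side ['fx', 'fy', 'cx', 'cy', 'view'] [ 0.682 -0.945  0.947]
top ['fx', 'fy', 'cx', 'cy', 'view'] [ 0.453 -0.351  1.113]
stand side [([242.0, 317.3], 0.81)]
stand top [([241.0, 289.7], 0.86), ([228.6, 289.4], 0.27)]
    [ 0.4894 -0.289   0.0021] 0.0048
tray side [([298.1, 267.0], 0.72)]
tray top [([269.3, 347.8], 0.88)]
    [ 0.4249 -0.4371 -0.009 ] 0.0023
handle side [([167.3, 356.8], 0.62)]
handle top [([317.1, 267.6], 0.58), ([214.0, 235.2], 0.55)]
    [ 0.4421 -0.257   0.2173] 0.2243
dish_grip side [([198.2, 320.5], 0.83)]
dish_grip top [([236.8, 287.3], 0.67)]
    [ 0.4958 -0.2907  0.1441] 0.0001
dish_floor side [([215.2, 316.3], 0.91)]
dish_floor top [([239.7, 288.6], 0.67), ([234.2, 291.3], 0.36)]
    [ 0.4894 -0.2915  0.0932] 0.0045
grey_fitting_centre side [([355.5, 176.7], 0.84), ([220.0, 332.2], 0.75), ([317.6, 367.9], 0.75)]
grey_fitting_centre top [([229.3, 292.9], 0.59), ([186.1, 349.1], 0.59), ([187.8, 378.4], 0.54)]
    [ 0.4147 -0.4478  0.0187] 0.3685
white_fitting_centre side [([204.3, 306.7], 0.53)]
white_fitting_centre top [([256.5, 277.3], 0.52)]
    [ 0.4555 -0.
[... 399 characters left out ...]
0034
{'t': 1.1, 'joint_pos': array([ 1.26498852e+00,  3.13500684e-01, -4.70942444e-02,  1.21020170e+00,
        1.91283085e-05,  1.57080736e+00]), 'dq': array([-0.00071343, -0.00095273, -0.00037487, -0.00036153, -0.00124322,
        0.00082686]), 'joint_torque': array([ 7.83431824e-04, -5.39477098e+01,  3.40054429e+01,  1.48886600e-03,
        9.71537611e-05,  2.31935644e-06]), 'tcp_pos': array([0.18063285, 0.57216204, 0.30390161]), 'orientation': array([-9.47526636e-06,  1.52314247e-01,  9.88332115e-01,  1.30941501e-06]), 'wrist_force': array([-0.09766753,  0.10724807,  1.50110998]), 'moment': array([-0.02227561, -0.07100051,  0.05644446]), 'gripper_force': 0.0, 'width': 0.9946395777672464}
```

View pics/top0.png

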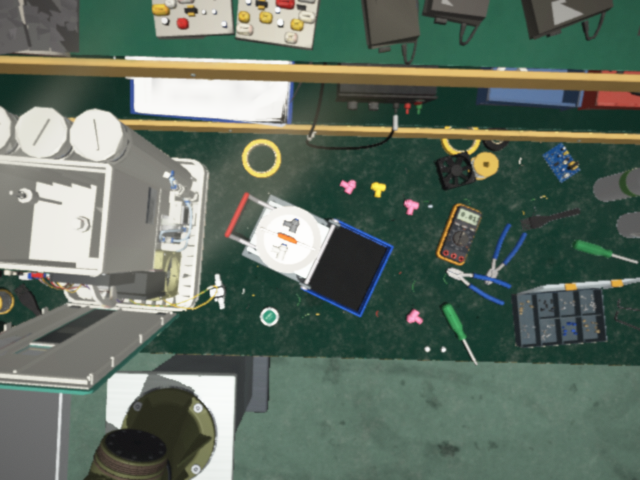

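View pics/side0.png

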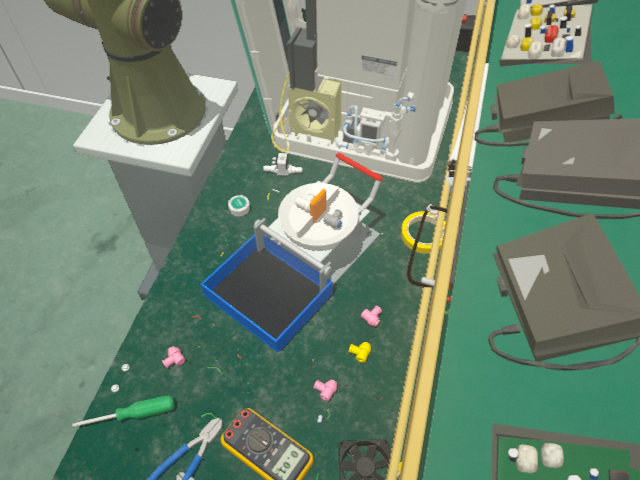

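Top: stand near (288,240), tray (348,268), handle (237,214), grey fitting (291,226), white (280,250), fin about along the stand's x. Side: fin (318,205), handle (358,167). A tall cabinet stands between the arm's start and the stand, so I'll look at that closer and fit the pose.

Run:
```python
from h import *
from scipy.optimize import least_squares
a=ctrl.get_image("side");b=ctrl.get_image("top")
S=a["image"];T=b["image"]
cs=cv2.resize(S[0:210,190:480],(400*1,290));ct=cv2.resize(T[90:400,0:310],(400,400))
cv2.imwrite("pics/cab.png",np.vstack([cv2.resize(S[0:190,80:480],(800,380),interpolation=2),])[:,:,::-1])
cv2.imwrite("pics/cabt.png",cv2.resize(T[90:390,0:400],(800,600),interpolation=2)[:,:,::-1])
# pose fit
obs=[(a,(298.1,267.0),(-.155,0,.007)),(b,(269.3,347.8),(-.155,0,.007)),(a,(198.2,320.5),(0,0,.144)),(b,(236.8,287.3),(0,0,.144)),
(a,(167.3,356.8),(.127,0,.123)),(b,(214,235.2),(.127,0,.123)),(a,(242,317.3),(0,0,0)),(b,(241,289.7),(0,0,0))]
def W(p,q):
    c,s=np.cos(p[2]),np.sin(p[2]);return np.array([p[0]+c*q[0]-s*q[1],p[1]+s*q[0]+c*q[1],q[2]])
f=lambda p:np.concatenate([np.array(proj(i,W(p,q)))-np.array(o) for i,o,q in obs])
r=least_squares(f,[.49,-.29,1.16],loss="soft_l1");print(r.x.round(4),f(r.x).round(1))
# orange fin in top
for n,i in(("top",b),("side",a)):
    h=cv2.cvtColor(i["image"],cv2.COLOR_RGB2HSV)
    m=cv2.inRange(h,(5,150,120),(18,255,255));c=proj(i,W(r.x,(0,0,.14)))
    mm=np.zeros_like(m);y,x=map(int,c);mm[y-25:y+25,x-25:x+25]=m[y-25:y+25,x-25:x+25]
    ys,xs=np.nonzero(mm);print(n,len(ys),"min rect",cv2.minAreaRect(np.c_[xs,ys].astype(np.float32)))
    if n=="top":
        P=np.array([atz(i,(u,v),.15)[:2] for u,v in zip(ys,xs)]);w,v=np.linalg.eigh(np.cov(P.T));print("fin mean",P.mean(0),"ang",np.arctan2(v[1,1],v[0,1]),np.sqrt(w*12))
for rc in((226,292),):print("grey",atz(b,rc,.108)-W(r.x,(0,0,0)))
for rc in((200,205),(330,200),(160,200)):print("cabinet edge",rc,atz(b,rc,0.0).round(3),atz(b,rc,0.03).round(3))
```

```text
[ 0.4909 -0.2915  1.1498] [-5.6  0.7 -1.3 -1.3 -0.2 -2.7  2.2  0.3 -0.8  2.   1.1  2.2  1.6  1.6
  0.3  1.4]
top 67 min rect ((287.0689392089844, 237.82760620117188), (17.826751708984375, 3.713906764984131), 21.801406860351562)
fin mean [ 0.49326381 -0.29073168] ang 1.2038854502367322 [0.00815911 0.03860145]
side 304 min rect ((317.5, 205.5), (33.0, 15.0), 90.0)
grey [ 0.03152867 -0.00696297  0.108     ]
cabinet edge (200, 205) [ 0.59 -0.07  0.  ] [ 0.586 -0.078  0.03 ]
cabinet edge (330, 200) [ 0.262 -0.069  0.   ] [ 0.267 -0.077  0.03 ]
cabinet edge (160, 200) [ 0.692 -0.054  0.   ] [ 0.685 -0.062  0.03 ]
```

View pics/cab.png

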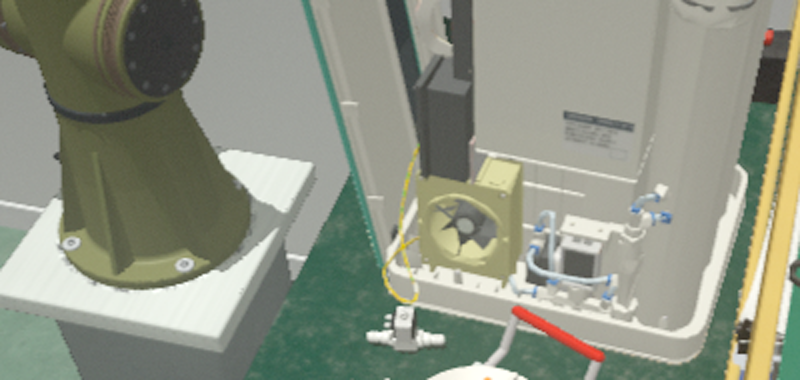

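View pics/cabt.png

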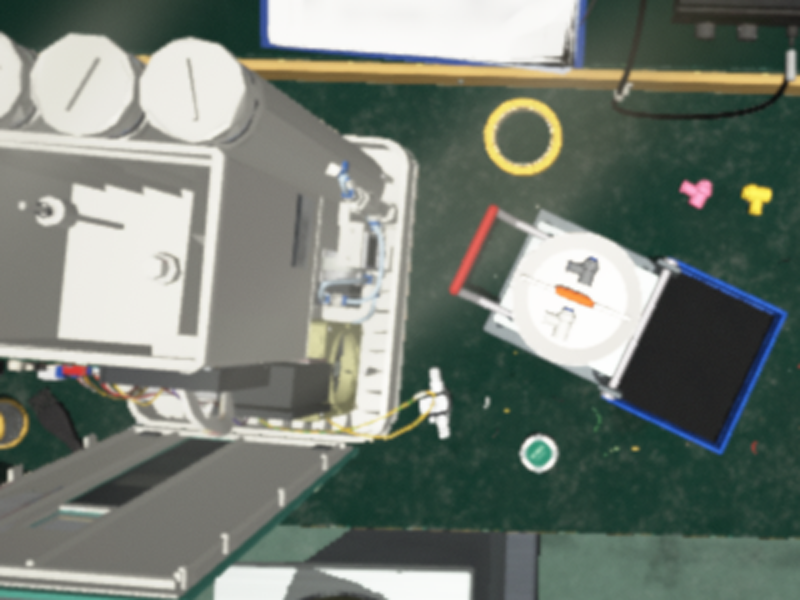

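Top crop: handle bar at orig (237,214), grey T (291,226) on the +x-world side, white T (280,250). The cabinet (coffee-machine-like, open door towards the robot) is tall, with its base edge at y≈-0.07, about 8 cm from the handle. I need its height to cross over it.

Run:
```python
from h import *
a=ctrl.get_image("side");b=ctrl.get_image("top")
p=atz(a,(162,420),.03);print("cyl base",p.round(3))
for z in(.35,.4,.45,.5,.55,.6):print(z,np.round(proj(b,[p[0],p[1],z])))
for z in (.45,.5,.55):
  print(z,"corner",[atz(b,rc,z).round(3)[:2].tolist() for rc in((165,107),(272,105),(385,90),(380,0),(160,0))])
print(atz(a,(140,265),.03).round(3))
q=atz(a,(140,265),.03)
for z in(.3,.4,.5,.6):print(z,np.round(proj(b,[q[0],q[1],z])))
```

```text
cyl base [ 0.655 -0.042  0.03 ]
0.35 [137. 140.]
0.4 [129. 128.]
0.45 [119. 114.]
0.5 [108.  98.]
0.55 [95. 79.]
0.6 [79. 56.]
0.45 corner [[0.584, -0.034], [0.422, -0.038], [0.254, -0.023], [0.258, 0.11], [0.587, 0.127]]
0.5 corner [[0.574, -0.058], [0.425, -0.062], [0.269, -0.048], [0.273, 0.076], [0.577, 0.091]]
0.55 corner [[0.564, -0.082], [0.427, -0.085], [0.284, -0.073], [0.288, 0.041], [0.567, 0.055]]
[ 0.301 -0.062  0.03 ]
0.3 [336. 154.]
0.4 [347. 131.]
0.5 [362. 101.]
0.6 [383.  59.]
```

>>> move_arm(dp=[[0,0,40],[0,0,40],[0,0,40],[0,0,40]], delta_rot=[[0,0,0.1],[0,0,0.1],[0,0,0.1],[0,0,0.1]], fingers=[-1,-1,-1,-1])

```text
t: 1.7
tcp_pos: [0.1806, 0.5719, 0.4656]
orientation: [0.0, -0.049, 0.999, 0.0]
wrist_force: [0.5, 1.0, -0.0]
width: 1.003
gripper_force: 0.0
```

>>> move_arm(dp=[[0,0,40],[0,0,40],[0,0,40],[0,0,40],[0,0,40],[0,0,40],[0,0,20]], delta_rot=[[0,0,0.1],[0,0,0.1],[0,0,0.1],[0,0,0.1],[0,0,0.1],[0,0,0.1],[0,0,0.1]], fingers=[-1,-1,-1,-1,-1,-1,-1])

```text
t: 2.4
tcp_pos: [0.1726, 0.547, 0.6779]
orientation: [0.016, -0.384, 0.923, 0.022]
wrist_force: [-0.6, -0.5, 0.2]
width: 0.997
gripper_force: 0.0
```

```bash
python3 -c "
from h import *
s=ctrl.get_state();print(s['joint_pos'].round(3),s['tcp_pos'].round(3),s['orientation'].round(3))"
```

```text
[1.263 0.488 1.129 2.157 0.005 0.475] [0.173 0.547 0.678] [ 0.016 -0.384  0.923  0.022]
```

>>> move_arm(dp=[[0,0,-15],[45,-16,0],[43,-20,0],[41,-24,0],[39,-27,0],[37,-30,0],[34,-33,0],[31,-36,0]], delta_rot=[[0,0,0],[0,0,0],[0,0,0],[0,0,0],[0,0,0],[0,0,0],[0,0,0],[0,0,0]], fingers=[-1,-1,-1,-1,-1,-1,-1,-1])

```text
t: 3.2
tcp_pos: [0.4441, 0.3594, 0.6605]
orientation: [0.014, -0.382, 0.924, 0.02]
wrist_force: [1.2, -0.1, -0.3]
width: 0.999
gripper_force: 0.0
```

```bash
python3 -c "
from h import *
s=ctrl.get_state();print(s['joint_pos'].round(3),s['tcp_pos'].round(3),s['orientation'].round(3))"
```

```text
[ 0.666  0.438  0.989  2.085  0.031 -0.117] [0.444 0.359 0.66 ] [ 0.014 -0.382  0.924  0.02 ]
```

>>> move_arm(dp=[[28,-38,0],[25,-41,0],[21,-43,0],[17,-44,0],[13,-45,0],[10,-47,0],[5,-47,0],[2,-48,0],[-2,-48,0],[-7,-47,0],[-10,-46,0],[-14,-45,0],[-18,-44,0],[0,-50,0]], delta_rot=[[0,0,0.04],[0,0,0.04],[0,0,0.04],[0,0,0.04],[0,0,0.04],[0,0,0.04],[0,0,0.04],[0,0,0.04],[0,0,0.04],[0,0,0.04],[0,0,0],[0,0,0],[0,0,0],[0,0,0]], fingers=[-1,-1,-1,-1,-1,-1,-1,-1,-1,-1,-1,-1,-1,-1])

```text
t: 4.6
tcp_pos: [0.505, -0.271, 0.6522]
orientation: [0.014, -0.558, 0.83, 0.016]
wrist_force: [0.7, 1.7, 0.1]
width: 1.003
gripper_force: 0.0
```

```bash
cat >> h.py <<'E'
from scipy.spatial.transform import Rotation as Ro
def to(target,yaw):
    "remaining dp (mm) and rotvec to tool-down with y axis at yaw"
    s=ctrl.get_state();q=s['orientation'];R=Ro.from_quat([q[1],q[2],q[3],q[0]])
    y=np.array([np.cos(yaw),np.sin(yaw),0]);z=np.array([0,0,-1.]);G=Ro.from_matrix(np.c_[np.cross(y,z),y,z])
    print("t",round(s['t'],2),"tcp",s['tcp_pos'].round(4),"j",s['joint_pos'].round(3),"F",s['wrist_force'].round(1),"w",round(s['width'],3))
    print("dp",(1000*(np.array(target)-s['tcp_pos'])).round(1),"rot",(G*R.inv()).as_rotvec().round(3))
E
python3 -c "
from h import *
to((.4925,-.291,.199),2.775)"
```

```text
t 4.6 tcp [ 0.505  -0.271   0.6522] j [-0.51   0.499  1.069  2.157  0.039 -1.694] F [0.7 1.7 0.1] w 1.003
dp [ -12.5  -20.  -453.2] rot [-0.042  0.004  0.021]
```

>>> move_arm(dp=[[-6,-10,-30],[-6,-10,-40],[0,0,-45],[0,0,-45],[0,0,-45],[0,0,-45],[0,0,-45],[0,0,-40],[0,0,-30],[0,0,-25],[0,0,0],[0,0,0]], delta_rot=[[0,0,0],[-0.042,0.004,0.021],[0,0,0],[0,0,0],[0,0,0],[0,0,0],[0,0,0],[0,0,0],[0,0,0],[0,0,0],[0,0,0],[0,0,0]], fingers=[-1,-1,-1,-1,-1,-1,-1,-1,-1,-1,-1,-1])

```text
t: 5.8
tcp_pos: [0.4961, -0.2887, 0.2659]
orientation: [0.0, -0.566, 0.824, 0.003]
wrist_force: [0.3, 0.5, 0.6]
width: 0.998
gripper_force: 0.0
```

```bash
python3 -c "
from h import *
to((.4925,-.291,.199),2.775)
a=ctrl.get_image('side');b=ctrl.get_image('top')
o=np.hstack([cv2.resize(a['image'][120:320,220:420],(400,400),interpolation=2),cv2.resize(b['image'][140:340,190:390],(400,400),interpolation=2)])
cv2.imwrite('pics/above.png',o[:,:,::-1])"
```

```text
t 5.8 tcp [ 0.4961 -0.2887  0.2659] j [-0.528  0.286 -0.172  1.118  0.003 -1.732] F [0.3 0.5 0.6] w 0.998
dp [ -3.6  -2.3 -66.9] rot [-0.005 -0.003  0.001]
```

View pics/above.png

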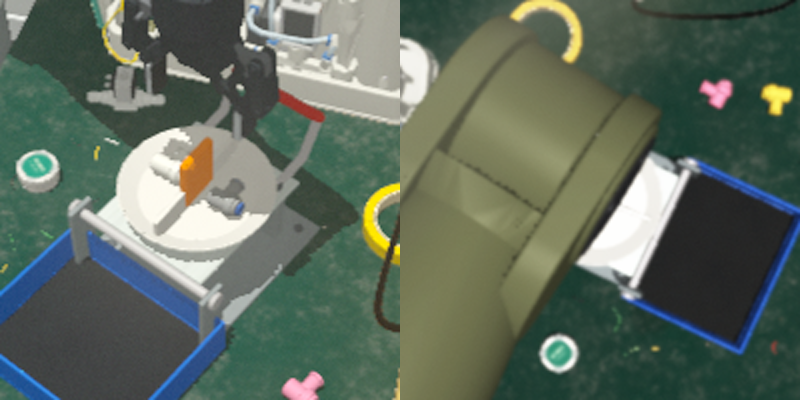

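The side view shows the fin at crop (198,172), between and below the open fingers, so they straddle it. Descend and grip.

>>> move_arm(dp=[[-4,-2,-17],[0,0,-17],[0,0,-17],[0,0,-16],[0,0,0],[0,0,0],[0,0,0],[0,0,0],[0,0,0],[0,0,0],[0,0,0],[0,0,0]], delta_rot=[[-0.005,-0.003,0],[0,0,0],[0,0,0],[0,0,0],[0,0,0],[0,0,0],[0,0,0],[0,0,0],[0,0,0],[0,0,0],[0,0,0],[0,0,0]], fingers=[-1,-1,-1,-1,-0.5,0,0.5,1,1,1,1,1], newtons=25)

```text
t: 7.1
tcp_pos: [0.4918, -0.2906, 0.1993]
orientation: [-0.0, -0.566, 0.824, -0.0]
wrist_force: [-3.0, 0.6, 6.1]
width: 0.113
gripper_force: 26.8
```

>>> move_arm(dp=[[0,0,0],[0,0,0],[0,0,0],[0,0,0]], delta_rot=[[0,0,-0.1],[0,0,-0.1],[0,0,-0.1],[0,0,-0.1]], fingers=[1,1,1,1])

```text
t: 7.5
tcp_pos: [0.4914, -0.2903, 0.1993]
orientation: [-0.0, -0.389, 0.921, 0.0]
wrist_force: [-4.8, 1.8, 7.0]
width: 0.109
gripper_force: 27.1
```

```bash
python3 -c "
from h import *
to((.4925,-.291,.199),1.15);print(ctrl.get_state()['moment'].round(2))"
```

```text
t 7.5 tcp [ 0.4914 -0.2903  0.1993] j [-5.330e-01  3.220e-01 -2.820e-01  9.680e-01 -1.000e-03 -1.333e+00] F [-4.8  1.8  7. ] w 0.109
dp [ 1.1 -0.7 -0.3] rot [-0.00e+00 -1.00e-03 -1.22e+00]
[0.54 1.01 0.13]
```

Turning freely (small moment). Finish the turn.

>>> move_arm(dp=[[0,0,0],[0,0,0],[0,0,0],[0,0,0],[0,0,0],[0,0,0],[0,0,0],[0,0,0],[0,0,0],[0,0,0],[0,0,0],[0,0,0],[0,0,0]], delta_rot=[[0,0,-0.11],[0,0,-0.11],[0,0,-0.11],[0,0,-0.11],[0,0,-0.11],[0,0,-0.11],[0,0,-0.11],[0,0,-0.11],[0,0,-0.11],[0,0,-0.11],[0,0,-0.09],[0,0,-0.03],[0,0,0]], fingers=[1,1,1,1,1,1,1,1,1,1,1,1,1])

```text
t: 8.8
tcp_pos: [0.4911, -0.2888, 0.1993]
orientation: [-0.001, 0.207, 0.978, 0.001]
wrist_force: [-5.5, 8.1, 10.4]
width: 0.112
gripper_force: 27.5
```

```bash
python3 -c "
from h import *
to((.4925,-.291,.199),1.15);print(ctrl.get_state()['moment'].round(2))"
```

```text
t 8.8 tcp [ 0.4911 -0.2888  0.1993] j [-0.533  0.322 -0.282  0.97   0.002 -0.116] F [-5.5  8.1 10.4] w 0.112
dp [ 1.4 -2.2 -0.3] rot [-0.003 -0.002 -0.004]
[ 1.54  1.15 -0.09]
```

>>> move_arm(dp=[[0,0,0],[0,0,0],[0,0,0],[0,0,0],[0,0,15],[0,0,25],[0,0,35],[0,0,25],[13,28,0],[13,30,0],[13,30,0],[13,26,0],[0,0,0],[0,0,0]], delta_rot=[[0,0,0],[0,0,0],[0,0,0],[0,0,0],[0,0,0],[0,0,0],[0,0,0],[0,0,0],[0,0,0],[0,0,0],[0,0,0],[0,0,0],[0,0,0],[0,0,0]], fingers=[0.5,0,-0.5,-1,-1,-1,-1,-1,-0.5,-0.2,-0.2,-0.2,-0.2,-0.2])

```text
t: 10.2
tcp_pos: [0.5443, -0.1764, 0.2983]
orientation: [-0.0, 0.206, 0.979, -0.0]
wrist_force: [-0.1, 0.0, 1.0]
width: 0.598
gripper_force: 0.0
```

```bash
python3 -c "
from h import *
to((.5435,-.1752,.177),1.15)
a=ctrl.get_image('side');b=ctrl.get_image('top')
h=cv2.cvtColor(a['image'],cv2.COLOR_RGB2HSV);m=cv2.inRange(h,(0,170,110),(4,255,255))|cv2.inRange(h,(174,170,110),(180,255,255))
m[:120]=0;m[250:]=0;m[:,:300]=0;m[:,420:]=0
ys,xs=np.nonzero(m);print(len(ys),xs.min(),xs.max(),cv2.minAreaRect(np.c_[xs,ys].astype(np.float32)))
st=np.array([.4925,-.291]);ux=np.array([np.cos(1.15),np.sin(1.15)]);uy=np.array([-ux[1],ux[0]])
for k in(-.05,0,.05):print(k,np.round(proj(a,[*(st+.127*ux+k*uy),.123]),1))
for c in('side','top'):print(c,[(np.round(x['centre'],1),round(x['p'],2)) for x in ctrl.place_of(c,'handle')])
o=np.hstack([cv2.resize(a['image'][90:290,240:440],(400,400),interpolation=2),cv2.resize(b['image'][140:340,190:390],(400,400),interpolation=2)])
cv2.imwrite('pics/handle.png',o[:,:,::-1])"
```

```text
t 10.2 tcp [ 0.5443 -0.1764  0.2983] j [-3.130e-01  2.640e-01 -1.270e-01  1.181e+00 -1.000e-03  1.020e-01] F [-0.1  0.   1. ] w 0.598
dp [  -0.8    1.2 -121.3] rot [ 0.001 -0.001 -0.006]
150 336 381 ((358.6900634765625, 166.65452575683594), (50.99576950073242, 5.125863552093506), 28.810794830322266)
-0.05 [178.3 380.3]
0 [166.5 359.7]
0.05 [155.1 339.7]
side [(array([167.6, 360.1]), 0.77), (array([242.5, 316.8]), 0.42), (array([208.6, 243.9]), 0.25)]
top [(array([214.9, 235.8]), 0.71)]
```

View pics/handle.png

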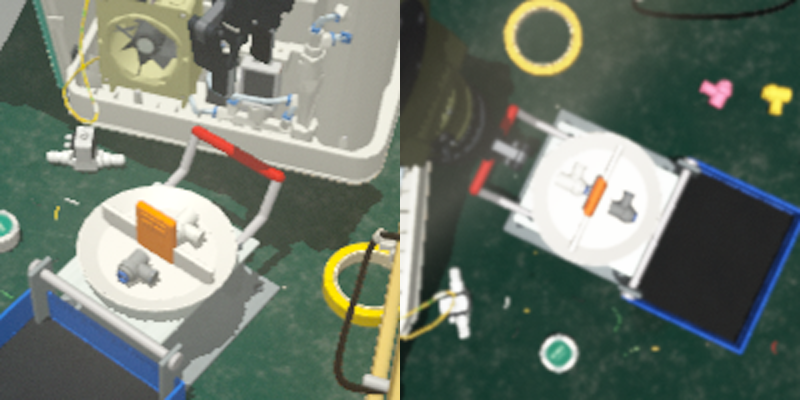

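The grey fitting (side crop 137,270; top crop 623,205) now faces the tray. The divider is square and the gripper is over the middle of the handle. Descend and grip.

>>> move_arm(dp=[[-1,1,-25],[0,0,-25],[0,0,-25],[0,0,-25],[0,0,-21],[0,0,0],[0,0,0],[0,0,0],[0,0,0],[0,0,0],[0,0,0],[0,0,0]], delta_rot=[[0,0,-0.006],[0,0,0],[0,0,0],[0,0,0],[0,0,0],[0,0,0],[0,0,0],[0,0,0],[0,0,0],[0,0,0],[0,0,0],[0,0,0]], fingers=[-0.2,-0.2,-0.2,-0.2,-0.2,0.2,0.6,1,1,1,1,1], newtons=40)

```text
t: 11.6
tcp_pos: [0.5444, -0.1738, 0.1787]
orientation: [0.001, 0.209, 0.978, 0.002]
wrist_force: [2.2, 7.9, -3.4]
width: 0.123
gripper_force: 38.9
```

```bash
python3 -c "
from h import *
to((.5435,-.1752,.177),1.15)
r=np.hypot(207,45);a0=np.arctan2(45,207);u=np.array([np.cos(1.15),np.sin(1.15)])
P=[]
for t in np.arange(0,1.301,.08):
    P.append([*(r*np.cos(a0+t)*u),r*np.sin(a0+t)])
P=np.array(P);print(np.diff(P,axis=0).round(0).tolist())"
```

```text
t 11.6 tcp [ 0.5444 -0.1738  0.1787] j [-0.311  0.339 -0.308  0.922  0.005  0.11 ] F [ 2.2  7.9 -3.4] w 0.123
dp [-0.9 -1.4 -1.7] rot [-0.004  0.003  0.   ]
[[-2.0, -4.0, 16.0], [-2.0, -5.0, 16.0], [-3.0, -6.0, 16.0], [-3.0, -7.0, 15.0], [-4.0, -8.0, 14.0], [-4.0, -9.0, 13.0], [-5.0, -10.0, 13.0], [-5.0, -11.0, 12.0], [-5.0, -12.0, 11.0], [-6.0, -13.0, 10.0], [-6.0, -13.0, 8.0], [-6.0, -14.0, 7.0], [-6.0, -14.0, 6.0], [-7.0, -15.0, 5.0], [-7.0, -15.0, 3.0], [-7.0, -15.0, 2.0]]
```

>>> move_arm(dp=[[-1,-2,8],[-1,-2,8],[-1,-2.5,8],[-1,-2.5,8],[-1.5,-3,8],[-1.5,-3,8],[-1.5,-3.5,7.5],[-1.5,-3.5,7.5],[-2,-4,7],[-2,-4,7],[-2,-4.5,6.5],[-2,-4.5,6.5],[-2.5,-5,6.5],[-2.5,-5,6.5],[-2.5,-5.5,6],[-2.5,-5.5,6]], delta_rot=[[0,0,0],[0,0,0],[0,0,0],[0,0,0],[0,0,0],[0,0,0],[0,0,0],[0,0,0],[0,0,0],[0,0,0],[0,0,0],[0,0,0],[0,0,0],[0,0,0],[0,0,0],[0,0,0]], fingers=[1,1,1,1,1,1,1,1,1,1,1,1,1,1,1,1])

```text
t: 13.2
tcp_pos: [0.5173, -0.2343, 0.2952]
orientation: [0.003, 0.209, 0.978, 0.002]
wrist_force: [5.0, 5.7, -0.4]
width: 0.119
gripper_force: 38.9
```

```bash
cat >> h.py <<'E'
def arc(tips):
    r=np.hypot(207,45);a0=np.arctan2(45,207);u=np.array([np.cos(1.15),np.sin(1.15)])
    s=ctrl.get_state();p=s['tcp_pos']-np.array([.4925,-.291,0]);X=p[:2]@u*1000+80;Z=(p[2]-.054)*1000-78
    print("t",s['t'],"tip now",np.arctan2(Z,X)-a0,"r err",np.hypot(X,Z)-r,"F",s['wrist_force'].round(1),"w",s['width'],"j",s['joint_pos'].round(2))
    for t in tips:
        q=np.array([*(r*np.cos(a0+t)*u),r*np.sin(a0+t)])-np.array([*(X*u),Z]);print(t,q.round(1))
E
python3 -c "
from h import *
arc([.64,.96,1.26])"
```

```text
t 13.2 tip now 0.6409757908445197 r err 4.382195813981866 F [ 5.   5.7 -0.4] w 0.11851228254291665 j [-0.43  0.25 -0.15  1.17  0.01 -0.01]
0.64 [-1.1 -2.5 -3.4]
0.96 [-24.5 -54.8  32.2]
1.26 [ -49.6 -110.8   47.7]
```

>>> move_arm(dp=[[-2.5,-6,5.5],[-2.5,-6,5.5],[-3,-6.5,4.5],[-3,-6.5,4.5],[-3,-7,4],[-3,-7,4],[-3.5,-7.5,3],[-3.5,-7.5,3],[-3,-7,3],[-3,-7,2.5],[-3,-7,2],[-3,-7,2],[-3,-7,1.5],[-3,-7,1.5],[-3,-7,1],[-3,-7,0.5]], delta_rot=[[0,0,0],[0,0,0],[0,0,0],[0,0,0],[0,0,0],[0,0,0],[0,0,0],[0,0,0],[0,0,0],[0,0,0],[0,0,0],[0,0,0],[0,0,0],[0,0,0],[0,0,0],[0,0,0]], fingers=[1,1,1,1,1,1,1,1,1,1,1,1,1,1,1,1])

```text
t: 14.8
tcp_pos: [0.4684, -0.3452, 0.3464]
orientation: [0.004, 0.209, 0.978, -0.0]
wrist_force: [-2.4, 8.3, 21.0]
width: 0.118
gripper_force: 43.2
```

```bash
python3 -c "
from h import *
arc([1.26,1.35])
a=ctrl.get_image('side');b=ctrl.get_image('top')
o=np.hstack([cv2.resize(a['image'][150:350,190:390],(400,400),interpolation=2),cv2.resize(b['image'][160:360,230:430],(400,400),interpolation=2)])
cv2.imwrite('pics/tip.png',o[:,:,::-1])"
```

```text
t 14.8 tip now 1.260553110182347 r err 3.610151440151242 F [-2.4  8.3 21. ] w 0.1177159312455369 j [-0.64  0.26 -0.02  1.28  0.   -0.21]
1.26 [-0.1 -0.2 -3.6]
1.35 [ -7.9 -17.6  -2.6]
```

View pics/tip.png

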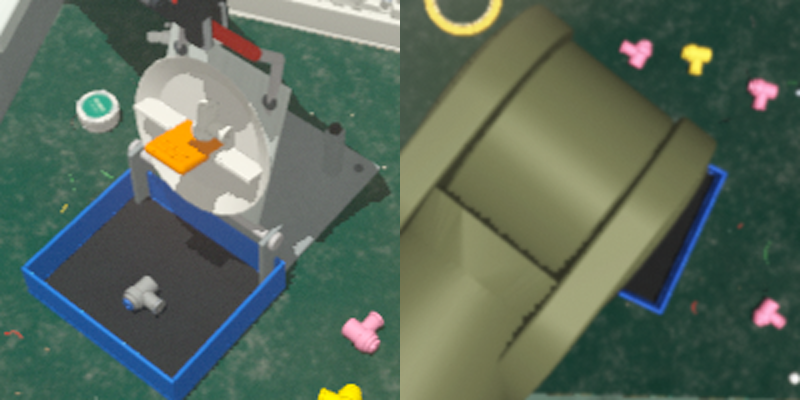

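The grey fitting lies in the tray (side crop 145,297) and the white one is held behind the divider (215,120). Now lower the cradle.

>>> move_arm(dp=[[3,7,-2],[3,7,-2],[3,7,-2.5],[3,7,-2.5],[3,7,-2],[3,7,-2],[3,7,-2.5],[3,7,-3],[3.5,7.5,-3],[3.5,7.5,-3],[3,7,-4],[3,7,-4],[3,6.5,-4.5],[3,6.5,-4.5],[2.5,6,-5.5],[2.5,6,-5.5]], delta_rot=[[0,0,0],[0,0,0],[0,0,0],[0,0,0],[0,0,0],[0,0,0],[0,0,0],[0,0,0],[0,0,0],[0,0,0],[0,0,0],[0,0,0],[0,0,0],[0,0,0],[0,0,0],[0,0,0]], fingers=[1,1,1,1,1,1,1,1,1,1,1,1,1,1,1,1])

```text
t: 16.5
tcp_pos: [0.5171, -0.2351, 0.2918]
orientation: [0.003, 0.209, 0.978, 0.0]
wrist_force: [0.7, 5.2, 6.9]
width: 0.122
gripper_force: 44.7
```

```bash
python3 -c "
from h import *
arc([.64,.32,0.])"
```

```text
t 16.5 tip now 0.633254098054306 r err 1.307395389195932 F [0.7 5.2 6.9] w 0.12223018138202785 j [-0.43  0.25 -0.15  1.16  0.   -0.01]
0.64 [-0.8 -1.8 -0. ]
0.32 [ 16.8  37.6 -51.9]
0.0 [  26.9   60.2 -114.8]
```

>>> move_arm(dp=[[2.5,5.5,-6],[2.5,5.5,-6],[2.5,5,-6.5],[2.5,5,-6.5],[2,4.5,-6.5],[2,4.5,-6.5],[2,4,-7],[2,4,-7],[1.5,3.5,-7.5],[1.5,3.5,-7.5],[1.5,3,-8],[1.5,3,-8],[1,2.5,-8],[1,2.5,-8],[1,2,-8],[1,2,-8],[0,0,-2],[0,0,0]], delta_rot=[[0,0,0],[0,0,0],[0,0,0],[0,0,0],[0,0,0],[0,0,0],[0,0,0],[0,0,0],[0,0,0],[0,0,0],[0,0,0],[0,0,0],[0,0,0],[0,0,0],[0,0,0],[0,0,0],[0,0,0],[0,0,0]], fingers=[1,1,1,1,1,1,1,1,1,1,1,1,1,1,1,1,1,1])

```text
t: 18.3
tcp_pos: [0.5445, -0.1737, 0.1737]
orientation: [0.001, 0.209, 0.978, 0.002]
wrist_force: [-1.2, 10.2, 8.5]
width: 0.121
gripper_force: 48.9
```

```bash
python3 -c "
from h import *
arc([0.])"
```

```text
t 18.3 tip now -0.01656015069550032 r err 0.5689149046372677 F [-1.2 10.2  8.5] w 0.12124729308979104 j [-0.31  0.34 -0.32  0.91  0.    0.11]
0.0 [-0.5 -1.2  3.3]
```

>>> move_arm(dp=[[0,0,-2],[0,0,0],[0,0,0],[0,0,0],[0,0,0],[0,0,0],[0,0,0],[0,0,15],[0,0,30],[0,0,30],[0,0,35],[0,0,30],[0,0,0]], delta_rot=[[0,0,0],[0,0,0],[0,0,0],[0,0,0],[0,0,0],[0,0,0],[0,0,0],[0,0,0],[0,0,0],[0,0,0],[0,0,0],[0,0,0],[0,0,0]], fingers=[1,1,0.5,0,-0.2,-0.2,-0.2,-0.2,-0.2,-0.2,-0.2,-0.2,-0.2])

```text
t: 19.6
tcp_pos: [0.545, -0.1764, 0.3135]
orientation: [0.003, 0.21, 0.978, -0.001]
wrist_force: [1.3, -0.2, -0.2]
width: 0.602
gripper_force: 0.0
```

```bash
python3 -c "
from h import *
a=ctrl.get_image('side');b=ctrl.get_image('top')
h=cv2.cvtColor(a['image'],cv2.COLOR_RGB2HSV);m=cv2.inRange(h,(0,170,110),(4,255,255))|cv2.inRange(h,(174,170,110),(180,255,255))
m[:120]=0;m[250:]=0;m[:,:300]=0;m[:,420:]=0
ys,xs=np.nonzero(m);print(len(ys),cv2.minAreaRect(np.c_[xs,ys].astype(np.float32)))
o=np.hstack([cv2.resize(a['image'][140:340,200:400],(400,400),interpolation=2),cv2.resize(b['image'][140:340,190:390],(400,400),interpolation=2)])
cv2.imwrite('pics/end.png',o[:,:,::-1])"
```

```text
158 ((358.6900634765625, 166.65452575683594), (50.99576950073242, 5.125863552093506), 28.810794830322266)
```

View pics/end.png

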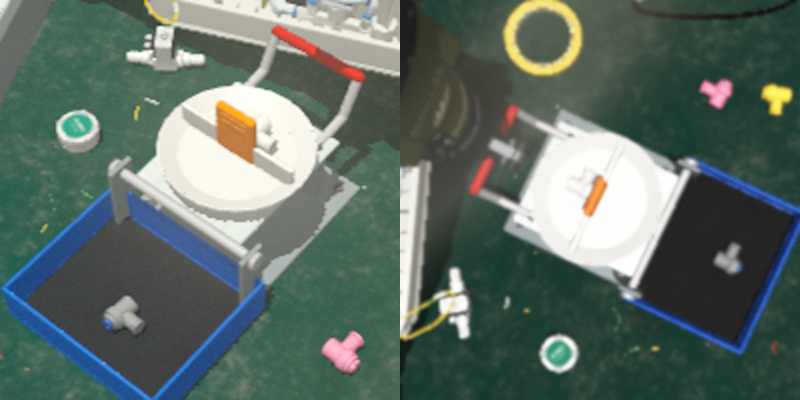

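The grey fitting is in the tray (top crop 730,258), the white one is in the dish (580,183), and the handle is at exactly its original level position. The gripper is free.

```bash
python3 -c "
from plant import ctrl
print(ctrl.close_job())"
```

```text
the job is handed in; nothing more can be done
None
```

The job is handed in at about 20 s of the 69 s allowed: the last pictures show the grey fitting in the blue tray, the white one still in the dish, the cradle back level and the gripper clear; no verdict was returned.

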